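# Load the thread stand and set its drag nut

## Robot

A 7-joint arm with a two-finger parallel gripper is mounted at the origin on the work surface; the furniture and walls round the work are solid. World frame = base frame: x ahead of the robot, y to its left, z up, the work surface at z = 0. Lengths are in m, angles in degrees, forces in N, time in s.
With the tool pointing down it reaches from about 0.375 to 0.925 m from the base axis. Payload 3.1 kg.
Tool frame: the origin (TCP) lies at the very end of the fingers, on their centre line; the grasp point (between the pads) lies 19 mm behind it (grasp_offset is the distance from the TCP to the grasp point, in m); y points along the fingers, z is the direction in which the jaws open and shut, and the axes are right-handed (so a half turn about y gives the same grasp; the last joint's range is limited). The gripper opens to 85 mm and grips with 20 to 120 N. Pads are 22 mm wide; open, the fingers measure 114 mm over their backs; the gripper's body (76 mm by 85 mm) begins 54 mm behind the grasp point. The pads swing forward as they close: fully open they stand 13 mm farther back than shut.
Start: joints at [60, 21.939, 2.515, 91.553, -1.026, 66.532, -2.859], TCP at [0.269, -0.592, 0.231] pointing down, gripper open.
Joint ranges: [-149.38, 149.38], [-23.57, 123.04], [-84.95, 90], [0, 143.3], [-89.99, 269.99], [3.08, 112.72], [-163.45, 163.45]. Speed limits (degrees/s): [159.86, 159.86, 180, 180, 180, 180, 180].

## Interface

Orientations are given as a 3x3 rotation matrix whose columns are the frame's x, y, z axes.
In Python, from rig import observe, read_camera, job_done, grasp_offset gives the robot as it stands. The module is installed in compiled form; this text tells all that it offers.
- The arm moves only by the tool arm_command, never from a script. Its argument "targets" is a list of rows, each a list of 7 numbers: the shift along the world's x, y, z in cm, then the turn, a rotation vector about the world's x, y, z in degrees, then the opening in per cent of the stroke, from 0 (shut) to 100 (fully open). In form: [[dx, dy, dz, rx, ry, rz, hand], ...]. A call has 1 to 10 rows; each row shifts and turns the commanded pose from where the row before left it; what a row does not reach is not made up. A row lasts 1/12 s, in which the tool goes at most 41.7 mm and 7.16 degrees, less where a joint would pass 70% of its speed; a pose out of reach is approached as far as the arm can. A call with a gripper value outside its range is refused whole. The fingers move at their own pace and stop on an object; "squeeze" is the grip in N (left out, the last holds). Time passes only in rows, so rows that do not move let the fingers close. It gives the time, the measured TCP pose, the force and the opening at its end, in the units of the state.
- observe(): the state, without advancing time (a new reading comes with each control period).
- read_camera(name): name is "scene" or "top" or "wrist"; returns a dict with "img" (420x560x3 uint8, red, green, blue), "camera_matrix" (3x3 intrinsics, pixels), "cam_to_world" (4x4, takes a point from camera to world coordinates); the wrist camera has in their place "T_tool_cam" (4x4, takes a point from camera to tool coordinates, whose origin is the TCP and whose axes are the tool frame's). Camera axes: x right, y down, z forward; pixel columns grow to the right and rows downward; lengths in m; the calibration is good to about 2 mm. The wrist camera is an equidistant fisheye: a pixel r from the principal point sees the ray r / f radians off the axis. A picture is of the moment at which its call begins: read the wrist's pose just before it. There is no depth.
- job_done(): hands the job in, once; it reports no verdict.
The state is a dict: "time_s": time; "joint_pos": joint angles; "dq": joint speeds; "joint_efforts": joint torques, N m; "position": TCP position; "tool_rot": TCP orientation; "contact_force": force on the tool from outside, world axes, zero at the start; "torque": the same for the moment, N m; "opening": finger opening in m.
Only numpy, scipy, OpenCV 4.12 (cv2) and the standard library are available. Lean on these libraries where they do the work, as an engineer would, in place of code of your own. Each camera call takes 0.05 s, during which the arm holds its last target. There are 200 camera calls.

## Task

Load the thread stand: lower the brown cone of thread over the brass nut and onto the black cone-shaped seat so it sits fully down on the flange, without dropping it, and let go. Then screw the knurled brass drag nut down clockwise until it bottoms out and back it off a quarter turn, so the cone will run with a light drag. Finish while still gripping the nut at that setting - do not let go, I will nip up its set screw while you hold it - and leave the other things on the bench where they are.

Things in the scene. Friction and masses are not known exactly. Their poses are not given: they have to be found in the camera images.
- thread_cone: cone of brown waxed thread on a hollow white core, loose, standing upright, 0.1 to 0.2 kg; 92 mm tall, 70 mm across at the base, 55 mm at the top; its open bore tapers from 56 mm at the base to 41 mm at the top. Origin: on the axis at the underside, z up. Round: yaw does not matter.
- thread_stand: fixed stand; origin on its vertical spindle axis at bench height. Grey base, top at 12 mm, reaches 78 mm to -x, 62 mm to +x, 55 mm to each side. Black flange 80 mm across, top at 20 mm; on it a black cone seat 70 mm tall, 52 to 41 mm across, same taper as the cone's bore, 2 mm play. Then a 16 mm tube, washer top at 116 mm, nut, spindle end at 150 mm. Wire eye 66 mm tall, 63 mm to -x.
- seat (a point): the point on the spindle axis at the top of the flange, 20 mm above the bench, where the origin of the seated thread cone belongs (its top is then 112 mm above the bench)
- nut_grip (a point): middle of the knurled brass drag nut, on its vertical axis; the nut is 24 mm across and 26 mm tall, 13 mm below to 13 mm above this point. A white line on its top marks its +x. Bottomed, its underside is 116 mm above the bench, 4 mm over the top of the seated cone.
- drag_nut (a joint): angle of the drag nut, rad: 0 = bottomed (hard stop on the washer), growing as it is unscrewed, anticlockwise seen from above (+z); a quarter turn back is 1.57. Right-hand thread, 2 mm a turn, so it sinks as it tightens. It starts on its thread 2.0 to 3.4 rad short of the bottom, turns against a friction of 0.06 N m and stays where it is left.
- thread_spool: bystander, loose: small spool of brown thread with black flanges, about 41 mm across and 52 mm tall, with a thread tail; origin at its underside
- beeswax: bystander, loose: yellow round puck of beeswax, 51 mm across and 17 mm tall; origin at the centre of its underside
- awl: bystander, loose: awl with a pear-shaped wooden handle, lying, 111 x 28 x 28 mm; origin at the middle of its underside
Not all that is in view belongs to the job. Of the things that look like the thread_cone, take the one that is nearest to the robot's base at the start.

How it is judged:
By the outcome, as a careful person would: the job done as asked, in the order asked, and still so for the second after the job is handed in, while the arm keeps its last pose, push and grip.
It also fails if it takes over 72 s, if anything falls off the work surface, if the arm or the gripper's body presses on something with over 40 N, if the wrist force passes 120 N, or if a joint passes its speed limit or range.

## Working session

There is one attempt and no reset: what is moved stays moved. The work goes in short steps, Python scripts to look and compute and a tool call to move; the robot and the scene stay as the last step left them, time stands still between calls to the robot, and variables do not carry over. Pictures are saved under pics/ and viewed, about 8 in all and at most 12, crops included, and the job is handed in when it is done.

Besides the shell and the picture viewer there is one more tool, called after ">>>" as a command line: name --pt "numbers of a row" for each row, then --argument value for the rest. arm_command: Moves the arm, as the interface text tells. Its arguments: {"type":"object","properties":{"targets":{"type":"array"},"squeeze":{"type":"number"}},"required":["targets"]}

```bash
mkdir -p pics; cat > h.py <<'E'
import numpy as np, cv2
from rig import observe, read_camera, job_done, grasp_offset
def ray(cam,u,v):
    K=cam["camera_matrix"];T=cam["cam_to_world"]
    d=T[:3,:3]@np.array([(u-K[0,2])/K[0,0],(v-K[1,2])/K[1,1],1]);return T[:3,3],d
def onz(cam,u,v,z):
    o,d=ray(cam,u,v);return o+d*(z-o[2])/d[2]
def proj(cam,p):
    T=np.linalg.inv(cam["cam_to_world"]);q=T[:3,:3]@np.array(p)+T[:3,3];q=cam["camera_matrix"]@q;return q[:2]/q[2]
def save(n,img,s=1.0):
    cv2.imwrite("pics/"+n+".png",cv2.resize(img[:,:,::-1],None,fx=s,fy=s,interpolation=cv2.INTER_CUBIC))
E
python3 - <<'E'
from h import *
np.set_printoptions(precision=4,suppress=True)
s=observe();print(s,grasp_offset)
for n in("scene","top"):
    c=read_camera(n);save(n+"0",c["img"],1.4);print(n,c["camera_matrix"],c["cam_to_world"])
    import pickle;pickle.dump(c,open(n+"0.pkl","wb"))
E
```

```text
{'time_s': 0.0, 'joint_pos': array([60.0002, 21.9935,  2.5115, 91.6505, -1.0278, 66.5311, -2.8588]), 'dq': array([ 0.1773, -0.0265,  0.0399, -0.0679,  0.0224, -0.0117,  0.1244]), 'joint_efforts': array([  0.0003, -43.3462,   1.0241, -24.9517,   0.0105,   0.0113,
         0.    ]), 'position': array([ 0.2681, -0.5911,  0.2299]), 'tool_rot': array([[-0.9107, -0.0012,  0.4131],
       [-0.4131,  0.0024, -0.9107],
       [ 0.0001, -1.    , -0.0027]]), 'contact_force': array([-0.5944,  0.2512,  0.3846]), 'torque': array([-0.0274, -0.0006,  0.0202]), 'opening': 0.08556691756045748} 0.0187
scene [[515.1323   0.     277.541 ]
 [  0.     515.1323 205.6556]
 [  0.       0.       1.    ]] [[-0.9726 -0.1856  0.1401  0.2676]
 [-0.2323  0.7464 -0.6237  0.7609]
 [ 0.0112 -0.6391 -0.769   1.034 ]
 [ 0.      0.      0.      1.    ]]
top [[425.3805   0.     284.4424]
 [  0.     425.3805 210.0877]
 [  0.       0.       1.    ]] [[ 0.0262 -0.9983  0.0519  0.4052]
 [-0.9996 -0.0264 -0.0039 -0.0032]
 [ 0.0053 -0.0518 -0.9986  1.1105]
 [ 0.      0.      0.      1.    ]]
```

View pics/top0.png

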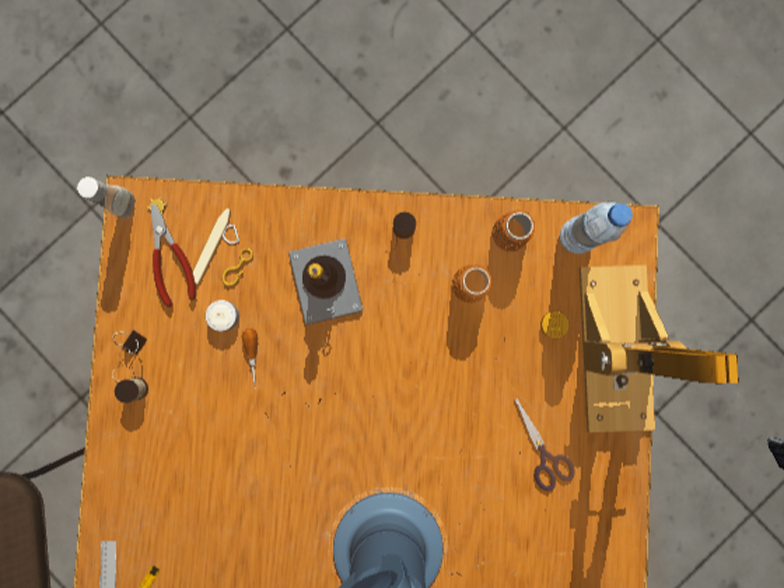

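View pics/scene0.png

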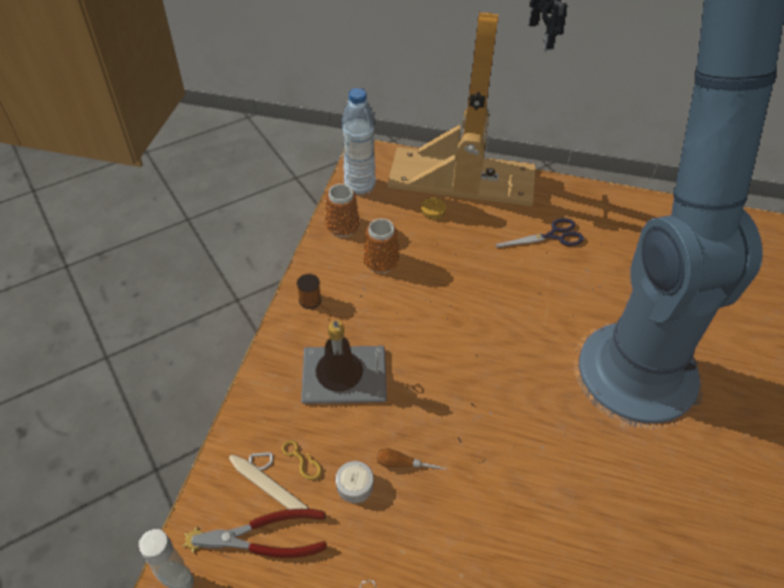

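Candidates in the top view (1.4x) are cone A at (474,283), cone B at (517,231), and the spool at (404,225). A is nearest to the base, which is at about (388,545). I'll check with a crop.

```bash
python3 - <<'E'
from h import *
import pickle
t=pickle.load(open("top0.pkl","rb"));s=pickle.load(open("scene0.pkl","rb"))
def crop(c,u,v,w=40,k=5): 
    i=c["img"][v-w:v+w,u-w:u+w]; i=cv2.resize(i,None,fx=k,fy=k,interpolation=cv2.INTER_CUBIC)
    return i
a=np.hstack([crop(t,338,202,),crop(t,230,195)]);b=np.hstack([crop(s,272,170,),crop(s,242,245)])
cv2.imwrite("pics/crop.png",cv2.resize(np.vstack([a,b])[:,:,::-1],(800,800))[:,:][:800])
im=np.vstack([a,b])[:,:,::-1];cv2.imwrite("pics/crop.png",cv2.resize(im,(600,600)))
def tri(ut,us):
    A=[];B=[]
    for c,u in((t,ut),(s,us)):
        o,d=ray(c,*u);d/=np.linalg.norm(d);M=np.eye(3)-np.outer(d,d);A.append(M);B.append(M@o)
    p=np.linalg.solve(sum(A),sum(B));return p.round(4)
print("A",tri((475/1.4,282/1.4),(381/1.4,229/1.4)),onz(t,475/1.4,282/1.4,.092),onz(s,381/1.4,229/1.4,.092))
print("B",tri((519/1.4,230/1.4),(341/1.4,193/1.4)))
print("nut",tri((315/1.4,270/1.4),(335/1.4,323/1.4)),onz(t,315/1.4,270/1.4,.146),onz(s,335/1.4,323/1.4,.146))
E
```

```text
A [ 0.4841 -0.1384  0.0892] [ 0.48245966 -0.1382834   0.092     ] [ 0.484971  -0.1355258  0.092    ]
B [ 0.5785 -0.2121  0.0901]
nut [0.4918 0.1293 0.1468] [0.49099532 0.12917264 0.146     ] [0.4929625  0.12878209 0.146     ]
```

View pics/crop.png

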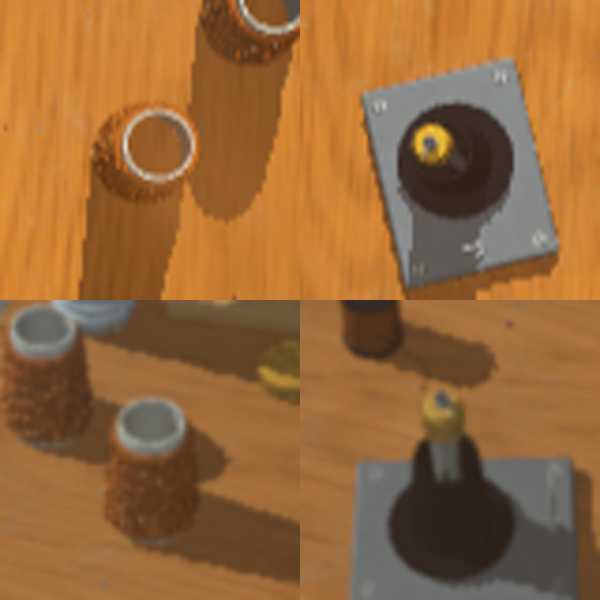

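```bash
python3 - <<'E'
from h import *
import pickle
np.set_printoptions(precision=4,suppress=True)
t=pickle.load(open("top0.pkl","rb"));s=pickle.load(open("scene0.pkl","rb"))
def tri(ut,us):
    A=[];B=[]
    for c,u in((t,ut),(s,us)):
        o,d=ray(c,*u);d/=np.linalg.norm(d);M=np.eye(3)-np.outer(d,d);A.append(M);B.append(M@o)
    return np.linalg.solve(sum(A),sum(B)).round(4)
k=1/1.4
print("lever tip",tri((738*k,368*k),(487*k,15*k)),"pivot",tri((605*k,358*k),(472*k,148*k)),"bottle",tri((621*k,214*k),(357*k,95*k)))
for p in((583,267),(648,267),(655,430),(588,430)): print(onz(t,p[0]*k,p[1]*k,.015))
print("flange",onz(t,231.6,197.7,.02),onz(s,242.5,264.2,.02),"nut",tri((225.2,193.4),(239.9,231.7)))
c=read_camera("wrist");print(c["camera_matrix"],c["T_tool_cam"]);save("w0",c["img"],1)
E
```

```text
lever tip [ 0.3646 -0.4318  0.3659] pivot [ 0.3583 -0.3474  0.1365] bottle [ 0.581  -0.3379  0.2252]
[ 0.5214 -0.3478  0.015 ]
[ 0.5246 -0.4682  0.015 ]
[ 0.2264 -0.4823  0.015 ]
[ 0.2233 -0.3599  0.015 ]
flange [0.4902 0.1291 0.02  ] [0.4904 0.1313 0.02  ] nut [0.4908 0.1292 0.1435]
[[325.1923   0.     277.1536]
 [  0.     325.1923 210.3186]
 [  0.       0.       1.    ]] [[-0.0004  0.9543  0.2989 -0.0761]
 [-0.0001 -0.2989  0.9543 -0.1433]
 [ 1.      0.0004  0.0003  0.0004]
 [ 0.      0.      0.      1.    ]]
```

View pics/w0.png

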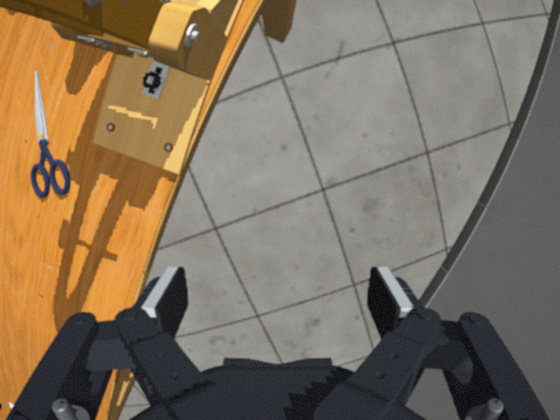

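The wrist view shows the clamp fixture between the gripper and the work. Its lever tip is at about z 0.37, so I'll go over the top of it.

>>> arm_command --pt "0 0 3.5 0 0 0 100" --pt "0 0 4 0 0 0 100" --pt "0 0 4 0 0 0 100" --pt "0 0 4 0 0 0 100" --pt "0 0 4 0 0 0 100" --pt "0 0 4 0 0 0 100" --pt "0 0 0 0 0 0 100" --squeeze 40

```text
time_s: 0.73
position: [0.2695, -0.5943, 0.4773]
tool_rot: [[-0.911, 0.008, 0.413], [-0.413, -0.015, -0.911], [-0.001, -1.0, 0.017]]
contact_force: [-0.8, -0.2, 2.0]
opening: 0.0853
```

>>> arm_command --pt "1.6 3.4 0 0 0 -2 100" --pt "1.6 3.4 0 0 0 -2 100" --pt "1.6 3.4 0 0 0 -2 100" --pt "1.6 3.4 0 0 0 -2 100" --pt "1.6 3.4 0 0 0 -2 100" --pt "1.6 3.4 0 0 0 -2.4 100" --pt "1.6 3.4 0 0 0 0 100" --pt "1.6 3.4 0 0 0 0 100" --pt "1.6 3.4 0 0 0 0 100" --pt "1.6 3.4 0 0 0 0 100"

```text
time_s: 1.57
position: [0.4287, -0.2501, 0.4658]
tool_rot: [[-0.978, -0.0, 0.208], [-0.208, -0.0, -0.978], [0.0, -1.0, -0.0]]
contact_force: [0.8, -0.7, 1.2]
opening: 0.0857
```

>>> arm_command --pt "1.6 3.8 0 0 0 0 100" --pt "1.6 3.7 0 0 0 0 100" --pt "1.0 3.5 -2 0 0 0 100" --pt "0 0 -4 0 0 0 100" --pt "0 0 -4 0 0 0 100" --pt "0 0 -4 0 0 0 100" --pt "0 0 -4 0 0 0 100" --pt "0 0 -4 0 0 0 100" --pt "0 0 -2 0 0 0 100" --pt "0 0 0 0 0 0 100"

```text
time_s: 2.4
position: [0.4653, -0.1408, 0.2199]
tool_rot: [[-0.978, -0.013, 0.208], [-0.208, 0.004, -0.978], [0.011, -1.0, -0.006]]
contact_force: [-1.2, 0.5, 0.0]
opening: 0.0856
```

```bash
python3 - <<'E'
from h import *
np.set_printoptions(precision=4,suppress=True)
s=observe();c=read_camera("wrist");print(s["position"],s["tool_rot"],s["joint_pos"],s["time_s"])
import pickle;pickle.dump((s,c),open("w1.pkl","wb"));save("w1",c["img"],1.3)
E
```

```text
[ 0.4653 -0.1408  0.2199] [[-0.978  -0.0125  0.208 ]
 [-0.2081  0.0039 -0.9781]
 [ 0.0114 -0.9999 -0.0064]] [ 30.816    6.3952 -19.8523 112.8787   2.3638  61.8712 -68.0547] 2.4
```

View pics/w1.png

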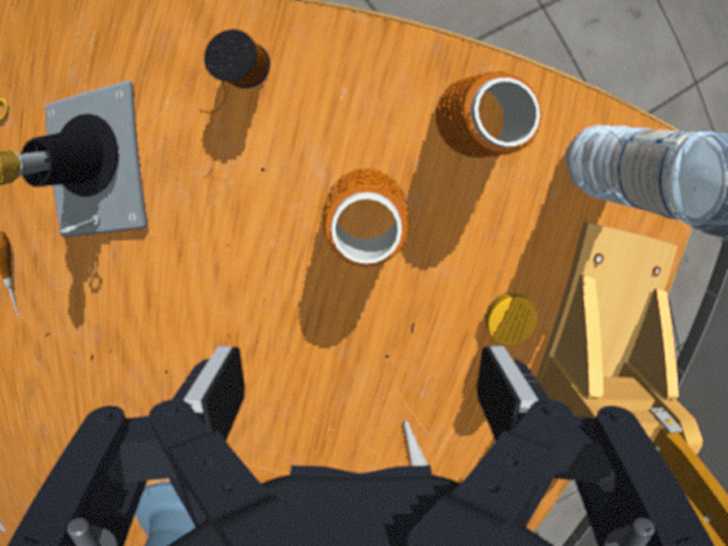

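Wrist view: cone A's rim centre is at (367,228), with cone B at (505,113) and the stand's flange at (90,154).

```bash
cat >> h.py <<'E'
def wonz(s,c,u,v,z):
    K=c["camera_matrix"];d=np.array([u-K[0,2],v-K[1,2]])/K[0,0];r=np.hypot(*d)
    q=np.array([*(d/r*np.sin(r)),np.cos(r)]) if r>0 else np.array([0,0,1.])
    T=np.eye(4);T[:3,:3]=s["tool_rot"];T[:3,3]=s["position"];T=T@c["T_tool_cam"]
    o=T[:3,3];w=T[:3,:3]@q;return o+w*(z-o[2])/w[2]
E
python3 - <<'E'
from h import *
import pickle
s,c=pickle.load(open("w1.pkl","rb"))
for n,u,v,z in(("rimL",331,228,.092),("rimR",403.5,228,.092),("rimT",367,192,.092),("rimB",367,265,.092),("flange",90,154,.02)): print(n,wonz(s,c,u/1.3,v/1.3,z))
E
```

```text
rimL [ 0.48172351 -0.11735766  0.092     ]
rimR [ 0.49172029 -0.16367888  0.092     ]
rimT [ 0.50973973 -0.13534389  0.092     ]
rimB [ 0.46195815 -0.14572036  0.092     ]
flange [0.49326629 0.12197711 0.02      ]
```

>>> arm_command --pt "1.0 0.1 0 0 0 0 100" --pt "1.0 0.1 0 0 0 0 100" --pt "0 0 -2.5 0 0 0 100" --pt "0 0 -3 0 0 0 100" --pt "0 0 -3 0 0 0 100" --pt "0 0 -3 0 0 0 100" --pt "0 0 -2 0 0 0 100" --pt "0 0 -1.5 0 0 0 100" --pt "0 0 -0.8 0 0 0 100" --pt "0 0 0 0 0 0 100"

```text
time_s: 3.28
position: [0.4919, -0.1398, 0.0681]
tool_rot: [[-0.978, 0.001, 0.208], [-0.208, 0.0, -0.978], [-0.001, -1.0, -0.0]]
contact_force: [-0.9, 0.6, -0.4]
opening: 0.0853
```

```bash
python3 - <<'E'
from h import *
np.set_printoptions(precision=4,suppress=True)
s=observe();c=read_camera("wrist");print(s["position"],s["tool_rot"],s["contact_force"])
save("w2",c["img"],1)
E
```

```text
[ 0.4919 -0.1398  0.0681] [[-0.9781  0.0006  0.2081]
 [-0.2081  0.0004 -0.9781]
 [-0.0007 -1.     -0.0003]] [-0.8576  0.6372 -0.4348]
```

View pics/w2.png

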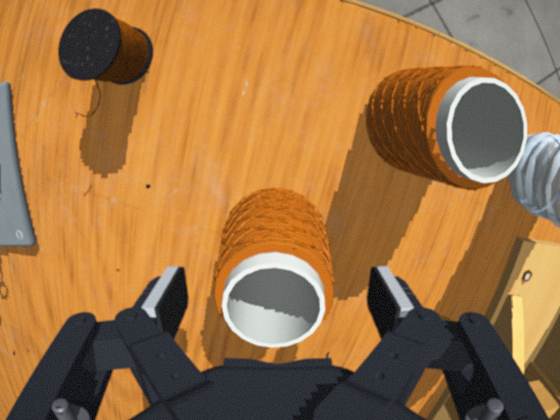

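Close up, cone A stands between the jaws with its rim centre at about (274,299). I'll compute the offset from that.

```bash
python3 - <<'E'
from h import *
s=observe();c=read_camera("wrist")
for u,v in((222,299),(327,299),(274,252),(274,347)): print(wonz(s,c,u,v,.092))
E
```

```text
[ 0.4850707  -0.11724513  0.092     ]
[ 0.49477287 -0.16245901  0.092     ]
[ 0.51254204 -0.13493516  0.092     ]
[ 0.46273895 -0.14531607  0.092     ]
```

>>> arm_command --pt "-0.3 0 -0.5 0 0 0 100" --pt "0 0 0 0 0 0 100" --pt "0 0 0 0 0 0 20" --pt "0 0 0 0 0 0 20" --pt "0 0 0 0 0 0 20" --pt "0 0 0 0 0 0 20" --pt "0 0 0 0 0 0 20" --pt "0 0 0 0 0 0 20" --pt "0 0 0 0 0 0 20" --pt "0 0 0 0 0 0 20" --squeeze 40

```text
time_s: 4.22
position: [0.488, -0.1401, 0.0643]
tool_rot: [[-0.978, 0.001, 0.208], [-0.208, -0.001, -0.978], [-0.001, -1.0, 0.001]]
contact_force: [-1.2, 0.4, 6.2]
opening: 0.0555
```

>>> arm_command --pt "0 0 0 0 0 0 20" --pt "0 0 0 0 0 0 20" --pt "0 0 0 0 0 0 20" --pt "0 0 0.5 0 0 0 20" --pt "0 0 1 0 0 0 20" --pt "0 0 1.5 0 0 0 20" --pt "0 0 0 0 0 0 20" --pt "0 0 0 0 0 0 20"

```text
time_s: 4.88
position: [0.4886, -0.1403, 0.0944]
tool_rot: [[-0.978, 0.003, 0.208], [-0.208, -0.001, -0.978], [-0.003, -1.0, 0.001]]
contact_force: [-0.1, 0.2, -1.0]
opening: 0.0555
```

```bash
python3 - <<'E'
from h import *
np.set_printoptions(precision=4,suppress=True)
s=observe();c=read_camera("wrist");print(s["position"],s["tool_rot"],s["contact_force"],s["opening"])
d=read_camera("scene");i=cv2.resize(d["img"][110:230,190:350],None,fx=3.5,fy=3.5,interpolation=cv2.INTER_CUBIC)
save("w3",np.hstack([cv2.resize(c["img"],(426,320)),cv2.resize(i,(374,320))]))
E
```

```text
[ 0.4886 -0.1403  0.0944] [[-0.9782  0.0028  0.2078]
 [-0.2078 -0.0009 -0.9782]
 [-0.0026 -1.      0.0015]] [-0.0789  0.1644 -0.9542] 0.055480159601840225
```

View pics/w3.png

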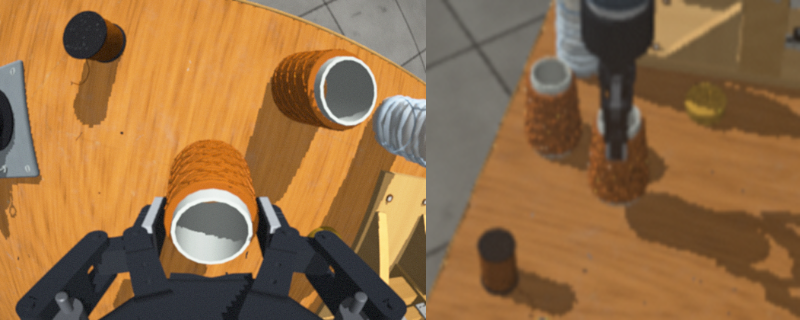

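The cone is lifted and hangs upright (about 1 N). Next I raise it and carry it to the stand.

>>> arm_command --pt "0 0 1.5 0 0 0 20" --pt "0 0 3 0 0 0 20" --pt "0 0 3 0 0 0 20" --pt "0 0 3 0 0 0 20" --pt "0 0 3 0 0 0 20" --pt "0 1 1.5 0 0 0 20" --pt "0 2 0.5 0 0 0 20" --pt "0 3 0 0 0 0 20" --pt "0 3 0 0 0 0 20" --pt "0 3 0 0 0 0 20"

```text
time_s: 5.82
position: [0.4868, -0.0191, 0.2475]
tool_rot: [[-0.978, -0.001, 0.207], [-0.207, 0.0, -0.978], [0.001, -1.0, -0.0]]
contact_force: [0.5, 0.8, -1.2]
opening: 0.0552
```

>>> arm_command --pt "0 3 0 0 0 0 20" --pt "0 3 0 0 0 0 20" --pt "0.2 2.5 0 0 0 0 20" --pt "0 1.5 0 0 0 0 20" --pt "0 0.5 0 0 0 0 20" --pt "0 0 0 0 0 0 20" --pt "0 0 0 0 0 0 20"

```text
time_s: 6.4
position: [0.4891, 0.0838, 0.2475]
tool_rot: [[-0.978, -0.001, 0.207], [-0.207, -0.001, -0.978], [0.002, -1.0, 0.001]]
contact_force: [1.0, -0.3, -1.5]
opening: 0.0553
```

```bash
python3 - <<'E'
from h import *
np.set_printoptions(precision=4,suppress=True)
s=observe();c=read_camera("wrist");print(s["position"],s["tool_rot"],s["contact_force"],s["opening"],s["joint_pos"])
import pickle;pickle.dump((s,c),open("w4.pkl","wb"));save("w4",c["img"],1.3)
E
```

```text
[0.4891 0.0838 0.2475] [[-0.9783 -0.0015  0.2073]
 [-0.2073 -0.001  -0.9783]
 [ 0.0016 -1.      0.0007]] [ 1.0309 -0.3065 -1.4561] 0.055313993853181746 [ 15.4553   6.4496 -31.6265 109.8476   3.7696  64.7991 -95.6586]
```

View pics/w4.png

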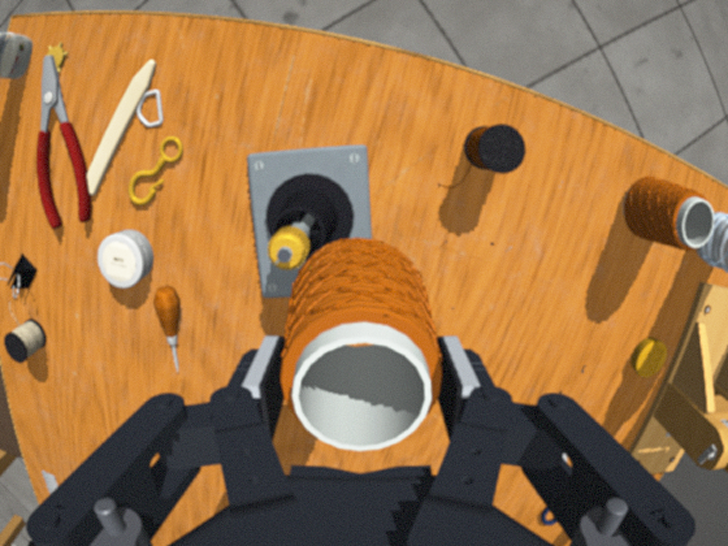

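```bash
python3 - <<'E'
from h import *
import pickle
np.set_printoptions(precision=4,suppress=True)
s,c=pickle.load(open("w4.pkl","rb"));k=1/1.3
for n,u,v,z in(("flangeL",265,213,.02),("flangeR",355,213,.02),("flangeTop",311,173,.02),("nut",290,247,.143),("spindle",285,256,.15)): print(n,wonz(s,c,u*k,v*k,z))
for n,u,v in(("L",293,388),("R",433,388),("T",362,324),("B",362,450)): print(n,wonz(s,c,u*k,v*k,.2475-.064+.092))
i=cv2.resize(c["img"][125:215,180:300],None,fx=6,fy=6,interpolation=cv2.INTER_CUBIC);save("w4c",i)
E
```

```text
flangeL [0.4878 0.1705 0.02  ]
flangeR [0.5038 0.091  0.02  ]
flangeTop [0.531  0.1361 0.02  ]
nut [0.4954 0.1283 0.143 ]
spindle [0.4912 0.1295 0.15  ]
L [0.486  0.105  0.2755]
R [0.4953 0.0605 0.2755]
T [0.5132 0.0879 0.2755]
B [0.4648 0.0776 0.2755]
```

View pics/w4c.png

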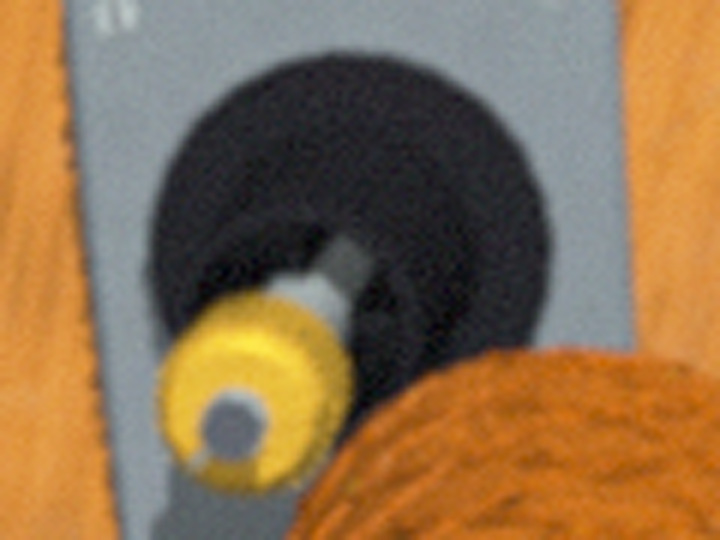

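>>> arm_command --pt "0.1 1.5 0 0 0 0 20" --pt "0.05 2 0 0 0 0 20" --pt "0 1.2 0 0 0 0 20" --pt "0 0 0 0 0 0 20" --pt "0 0 -1.5 0 0 0 20" --pt "0 0 -2 0 0 0 20" --pt "0 0 -2 0 0 0 20" --pt "0 0 -2 0 0 0 20" --pt "0 0 -1 0 0 0 20" --pt "0 0 0 0 0 0 20"

```text
time_s: 7.28
position: [0.489, 0.129, 0.1604]
tool_rot: [[-0.979, -0.006, 0.205], [-0.205, -0.002, -0.979], [0.006, -1.0, 0.001]]
contact_force: [-0.7, -0.2, -0.9]
opening: 0.0555
```

```bash
python3 - <<'E'
from h import *
np.set_printoptions(precision=4,suppress=True)
s=observe();c=read_camera("wrist");print(s["position"],s["tool_rot"],s["contact_force"],s["opening"],s["joint_pos"])
d=read_camera("scene");t=read_camera("top")
def cr(d,u,v,w): return cv2.resize(d["img"][v-w:v+w,u-w:u+w],(300,300),interpolation=cv2.INTER_CUBIC)
import pickle;pickle.dump((s,c),open("w5.pkl","wb"));save("w5",np.hstack([cv2.resize(c["img"][150:360,130:410],(400,300),interpolation=cv2.INTER_CUBIC),cr(d,242,230,60)]))
E
```

```text
[0.489  0.129  0.1604] [[-0.9787 -0.0061  0.2051]
 [-0.2051 -0.0023 -0.9787]
 [ 0.0065 -1.      0.001 ]] [-0.662  -0.2207 -0.8806] 0.0555130626228999 [  10.2435   14.1734  -32.9552  113.3584    9.2997   55.4107 -105.4351]
```

View pics/w5.png

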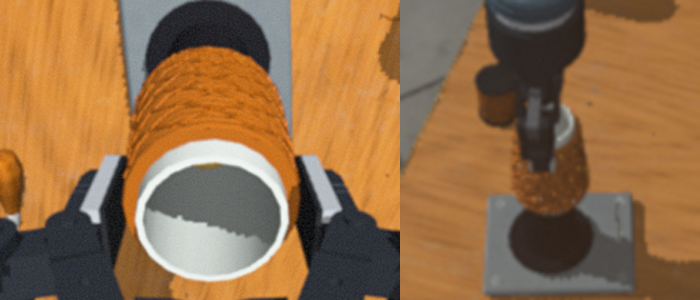

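>>> arm_command --pt "0.1 0 -1 0 0 0 20" --pt "0 0 -1.5 0 0 0 20" --pt "0 0 -1.5 0 0 0 20" --pt "0 0 -1 0 0 0 20" --pt "0 0 -0.7 0 0 0 20" --pt "0 0 0 0 0 0 20"

```text
time_s: 7.93
position: [0.4911, 0.1317, 0.1049]
tool_rot: [[-0.978, -0.002, 0.208], [-0.208, -0.0, -0.978], [0.002, -1.0, -0.0]]
contact_force: [-0.1, 0.1, -1.0]
opening: 0.0559
```

>>> arm_command --pt "0 0 -0.4 0 0 0 20" --pt "0 0 -0.4 0 0 0 20" --pt "0 0 -0.3 0 0 0 20" --pt "0 0 0 0 0 0 20"

```text
time_s: 8.27
position: [0.4919, 0.132, 0.095]
tool_rot: [[-0.978, -0.0, 0.208], [-0.208, -0.0, -0.978], [0.0, -1.0, 0.0]]
contact_force: [0.1, 0.4, -1.8]
opening: 0.0556
```

>>> arm_command --pt "0 -0.1 -0.3 0 0 0 20" --pt "0 0 -0.3 0 0 0 20" --pt "0 0 -0.2 0 0 0 20" --pt "0 0 0 0 0 0 20"

```text
time_s: 8.6
position: [0.4916, 0.1309, 0.0868]
tool_rot: [[-0.978, -0.001, 0.208], [-0.208, -0.0, -0.978], [0.001, -1.0, -0.0]]
contact_force: [-0.7, 0.2, -1.9]
opening: 0.0554
```

>>> arm_command --pt "0 0 -0.2 0 0 0 20" --pt "0 0 0 0 0 0 20"

```text
time_s: 8.77
position: [0.4918, 0.131, 0.085]
tool_rot: [[-0.978, -0.0, 0.208], [-0.208, -0.0, -0.978], [0.0, -1.0, -0.0]]
contact_force: [-0.6, -1.1, -1.4]
opening: 0.0557
```

>>> arm_command --pt "0 0 -0.1 0 0 0 20" --pt "0 0 -0.1 0 0 0 20" --pt "0 0 0 0 0 0 20"

```text
time_s: 9.02
position: [0.4925, 0.1313, 0.0844]
tool_rot: [[-0.978, 0.001, 0.208], [-0.208, -0.0, -0.978], [-0.001, -1.0, 0.001]]
contact_force: [-2.0, -0.5, 5.7]
opening: 0.0553
```

The force reads +5.7 N at TCP z 0.0844, which is the pick height plus 20 mm, so the cone is on the flange. I'll release it and rise.

>>> arm_command --pt "0 0 0.05 0 0 0 100" --pt "0 0 0 0 0 0 100" --pt "0 0 0 0 0 0 100" --pt "0 0 0 0 0 0 100" --pt "0 0 0 0 0 0 100" --pt "0 0 1 0 0 0 100" --pt "0 0 2 0 0 0 100" --pt "0 0 3 0 0 0 100" --pt "0 0 2 0 0 0 100" --pt "0 0 0 0 0 0 100"

```text
time_s: 9.85
position: [0.4958, 0.1326, 0.1692]
tool_rot: [[-0.978, 0.01, 0.208], [-0.208, 0.002, -0.978], [-0.01, -1.0, 0.0]]
contact_force: [0.5, 0.4, 0.6]
opening: 0.0856
```

```bash
python3 - <<'E'
from h import *
np.set_printoptions(precision=4,suppress=True)
s=observe();c=read_camera("wrist");print(s["position"],s["tool_rot"],s["contact_force"],s["opening"],s["joint_pos"])
d=read_camera("scene")
def cr(d,u,v,w): return cv2.resize(d["img"][v-w:v+w,u-w:u+w],(300,300),interpolation=cv2.INTER_CUBIC)
import pickle;pickle.dump((s,c),open("w6.pkl","wb"));save("w6",np.hstack([cv2.resize(c["img"][160:400,180:380],(500,600),interpolation=cv2.INTER_CUBIC),np.vstack([cr(d,242,250,50),cv2.resize(c["img"],(300,300))])]))
E
```

```text
[0.4958 0.1326 0.1692] [[-0.9781  0.0099  0.2081]
 [-0.2081  0.0021 -0.9781]
 [-0.0101 -0.9999  0.    ]] [0.4838 0.4485 0.5589] 0.08560710752413338 [  10.4594   13.7565  -33.3638  112.6584    9.2505   55.5613 -105.3167]
```

View pics/w6.png

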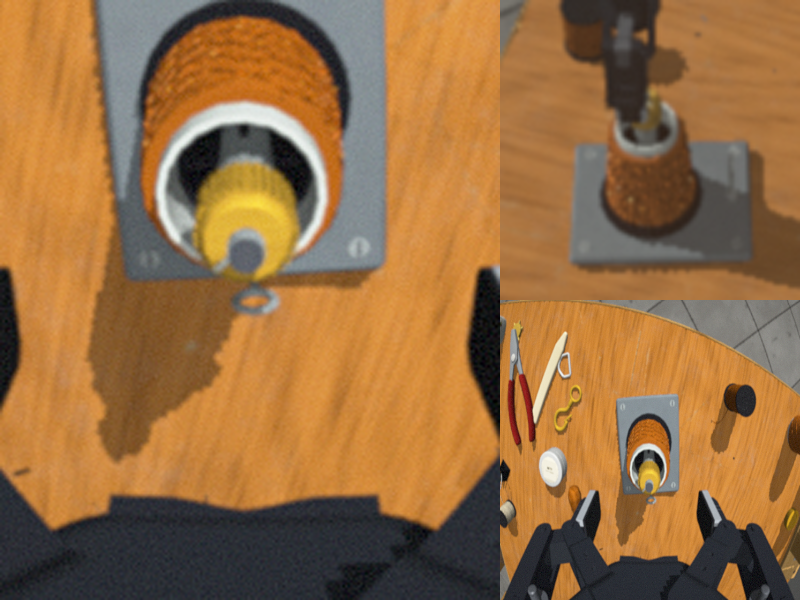

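The cone sits upright with the black flange evenly visible around it. The nut is in view, with its white line running lower-left from the spindle. Next I work out the nut centre and the line's angle.

```bash
python3 - <<'E'
from h import *
import pickle
np.set_printoptions(precision=4,suppress=True)
print(observe()["position"],observe()["tool_rot"][:,1])
s,c=pickle.load(open("w6.pkl","rb"))
f=lambda u,v,z:wonz(s,c,u/2.5+180,v/2.5+160,z)
tip=f(246,253,.15);print("tip",tip,"nutL/R",f(203,240,.143),f(295,225,.143))
a=f(217,273,.143)-tip;print("line deg",np.degrees(np.arctan2(a[1],a[0])), "rim",f(161,185,.112),f(326,185,.112))
E
```

```text
[0.4929 0.1313 0.1653] [ 0.0031  0.0002 -1.    ]
tip [0.492  0.1306 0.15  ] nutL/R [0.4899 0.1402 0.143 ] [0.498  0.1204 0.143 ]
line deg 153.9611912845283 rim [0.4889 0.1529 0.112 ] [0.4981 0.11   0.112 ]
```

>>> arm_command --pt "-0.1 -0.05 -1 0 0 0 100" --pt "0 0 -1.5 0 0 0 60" --pt "0 0 -1.5 0 0 0 60" --pt "0 0 -0.6 0 0 0 60" --pt "0 0 0 0 0 0 60" --pt "0 0 0 0 0 0 60" --squeeze 40

```text
time_s: 10.45
position: [0.4898, 0.1304, 0.1164]
tool_rot: [[-0.978, -0.003, 0.208], [-0.208, -0.0, -0.978], [0.003, -1.0, -0.0]]
contact_force: [0.0, 0.7, 0.8]
opening: 0.0514
```

>>> arm_command --pt "0 0 0 0 0 0 0" --pt "0 0 0 0 0 0 0" --pt "0 0 0 0 0 0 0" --pt "0 0 0 0 0 0 0" --pt "0 0 0 0 0 0 0" --pt "0 0 0 0 0 0 0" --pt "0 0 0 0 0 0 0" --pt "0 0 0 0 0 0 0"

```text
time_s: 11.12
position: [0.4916, 0.1312, 0.1186]
tool_rot: [[-0.978, 0.001, 0.208], [-0.208, 0.001, -0.978], [-0.001, -1.0, -0.0]]
contact_force: [-1.8, 1.1, 6.4]
opening: 0.0217
```

```bash
cat > st.py <<'E'
from h import *
np.set_printoptions(precision=4,suppress=True)
s=observe();z=s["tool_rot"][:,2];print(s["time_s"],s["position"],"yaw",np.degrees(np.arctan2(z[1],z[0])).round(2),"down",s["tool_rot"][:2,1],"F",s["contact_force"],"M",s["torque"],"j7",s["joint_pos"][6],"tau7",s["joint_efforts"][6],"op",s["opening"])
E
python3 st.py
```

```text
11.1167 [0.4916 0.1312 0.1186] yaw -77.99 down [0.0014 0.0007] F [-1.8255  1.0692  6.3943] M [ 0.2671  0.257  -0.0021] j7 -107.80245817470647 tau7 -0.0019828830409096554 op 0.02173924980698728
```

>>> arm_command --pt "0 0 -0.003 0 0 -3 0" --pt "0 0 -0.003 0 0 -6 0" --pt "0 0 -0.003 0 0 -6 0" --pt "0 0 -0.003 0 0 -6 0" --pt "0 0 -0.003 0 0 -6 0" --pt "0 0 -0.003 0 0 -6 0" --pt "0 0 -0.003 0 0 -6 0" --pt "0 0 -0.003 0 0 -6 0" --pt "0 0 -0.003 0 0 -5 0" --pt "0 0 0 0 0 0 0"

```text
time_s: 11.95
position: [0.4916, 0.1313, 0.1183]
tool_rot: [[-0.786, 0.001, -0.618], [0.618, 0.001, -0.786], [-0.001, -1.0, -0.001]]
contact_force: [-0.7, 1.4, 5.2]
opening: 0.0221
```

```bash
python3 st.py
```

```text
11.95 [0.4916 0.1313 0.1183] yaw -128.16 down [0.0015 0.0007] F [-0.657   1.3938  5.2211] M [ 0.3221  0.2597 -0.0376] j7 -155.08808370579345 tau7 -0.35775854252278805 op 0.022065011631530317
```

Clockwise turns joint 7 negative (now -155°), so I need to regrasp. I'll open, wind back +150°, and grip again.

>>> arm_command --pt "0 0 0 0 0 0 60" --pt "0 0 0 0 0 0 60" --pt "0 0 0 0 0 0 60" --pt "0 0 0 0 0 0 60" --pt "0 0 0 0 0 3 60" --pt "0 0 0 0 0 7 60" --pt "0 0 0 0 0 7 60" --pt "0 0 0 0 0 7 60" --pt "0 0 0 0 0 7 60" --pt "0 0 0 0 0 7 60"

```text
time_s: 12.78
position: [0.4908, 0.1301, 0.1171]
tool_rot: [[-1.0, -0.001, 0.006], [-0.006, -0.0, -1.0], [0.001, -1.0, 0.0]]
contact_force: [-0.5, 0.6, 0.6]
opening: 0.0512
```

>>> arm_command --pt "0 0 0 0 0 7 60" --pt "0 0 0 0 0 7 60" --pt "0 0 0 0 0 7 60" --pt "0 0 0 0 0 7 60" --pt "0 0 0 0 0 7 60" --pt "0 0 0 0 0 7 60" --pt "0 0 0 0 0 7 60" --pt "0 0 0 0 0 7 60" --pt "0 0 0 0 0 7 60" --pt "0 0 0 0 0 7 60"

```text
time_s: 13.62
position: [0.4908, 0.13, 0.1172]
tool_rot: [[-0.337, -0.001, 0.942], [-0.942, -0.0, -0.337], [0.0, -1.0, -0.0]]
contact_force: [0.6, 0.3, 0.7]
opening: 0.0515
```

>>> arm_command --pt "0 0 0 0 0 7 60" --pt "0 0 0 0 0 7 60" --pt "0 0 0 0 0 7 60" --pt "0 0 0 0 0 7 60" --pt "0 0 0 0 0 7 60" --pt "0 0 0 0 0 4 60" --pt "0 0 0 0 0 0 60" --pt "0 0 0 0 0 0 60" --pt "0 0 0 0 0 0 60"

```text
time_s: 14.37
position: [0.4909, 0.1303, 0.1173]
tool_rot: [[0.324, -0.0, 0.946], [-0.946, -0.0, 0.324], [-0.0, -1.0, -0.0]]
contact_force: [0.2, 0.0, 0.1]
opening: 0.0512
```

```bash
python3 st.py; python3 -c "
from h import *
import pickle
s=observe();c=read_camera('wrist');pickle.dump((s,c),open('w7.pkl','wb'))"
```

```text
14.3667 [0.4909 0.1303 0.1173] yaw 18.89 down [-0.0004 -0.0001] F [0.1843 0.0056 0.081 ] M [ 0.0014 -0.0571 -0.0396] j7 -18.43783109756373 tau7 -0.002534849045332521 op 0.051166567864391325
```

>>> arm_command --pt "0.1 0.1 0 0 0 0 60" --pt "0 0 0 0 0 0 0" --pt "0 0 0 0 0 0 0" --pt "0 0 0 0 0 0 0" --pt "0 0 0 0 0 0 0" --pt "0 0 0 0 0 0 0" --pt "0 0 0 0 0 0 0" --pt "0 0 0 0 0 0 0" --pt "0 0 0 0 0 0 0"

```text
time_s: 15.17
position: [0.4917, 0.1315, 0.1177]
tool_rot: [[0.325, -0.001, 0.946], [-0.946, -0.001, 0.325], [0.0, -1.0, -0.001]]
contact_force: [-2.5, -1.2, 5.0]
opening: 0.0218
```

```bash
python3 st.py
```

```text
15.1667 [0.4917 0.1315 0.1177] yaw 19.0 down [-0.0008 -0.0005] F [-2.4887 -1.2443  5.0137] M [-0.2097  0.6338 -0.0037] j7 -18.49012856230805 tau7 0.01763551204930991 op 0.021832344338634603
```

>>> arm_command --pt "0 0 -0.002 0 0 -3 0" --pt "0 0 -0.003 0 0 -6 0" --pt "0 0 -0.003 0 0 -6 0" --pt "0 0 -0.003 0 0 -6 0" --pt "0 0 -0.003 0 0 -6 0" --pt "0 0 -0.003 0 0 -6 0" --pt "0 0 -0.003 0 0 -6 0" --pt "0 0 -0.003 0 0 -6 0" --pt "0 0 -0.003 0 0 -5 0"

```text
time_s: 15.92
position: [0.4919, 0.1315, 0.1174]
tool_rot: [[-0.519, -0.0, 0.855], [-0.855, -0.001, -0.519], [0.001, -1.0, 0.0]]
contact_force: [-1.8, -1.0, 3.3]
opening: 0.0225
```

```bash
python3 st.py
```

```text
15.9167 [0.4919 0.1315 0.1174] yaw -31.25 down [-0.0001 -0.0005] F [-1.7765 -1.0449  3.3425] M [-0.2044  0.5159 -0.0117] j7 -64.33535990414015 tau7 0.4856586456298828 op 0.022528898323202703
```

>>> arm_command --pt "0 0 -0.003 0 0 -5 0" --pt "0 0 -0.003 0 0 -5 0" --pt "0 0 -0.003 0 0 -5 0" --pt "0 0 -0.003 0 0 -5 0" --pt "0 0 0 0 0 0 0"

```text
time_s: 16.33
position: [0.4919, 0.1314, 0.1173]
tool_rot: [[-0.778, 0.0, 0.628], [-0.628, -0.001, -0.778], [0.0, -1.0, 0.0]]
contact_force: [-3.3, -0.3, 4.9]
opening: 0.0218
```

```bash
python3 st.py
```

```text
16.3333 [0.4919 0.1314 0.1173] yaw -51.09 down [ 0.     -0.0006] F [-3.3025 -0.349   4.9203] M [-0.2658  0.4758 -0.077 ] j7 -82.69814847481494 tau7 -0.3895180765539408 op 0.021822237997675298
```

>>> arm_command --pt "0 0 -0.002 0 0 -3 0" --pt "0 0 -0.002 0 0 -3 0" --pt "0 0 0 0 0 0 0"

```text
time_s: 16.58
position: [0.492, 0.1314, 0.1173]
tool_rot: [[-0.838, -0.0, 0.546], [-0.546, -0.0, -0.838], [0.0, -1.0, 0.0]]
contact_force: [-2.2, -0.4, 5.2]
opening: 0.0223
```

```bash
python3 st.py
```

```text
16.5833 [0.492  0.1314 0.1173] yaw -56.93 down [-0.     -0.0005] F [-2.2191 -0.4438  5.1634] M [-0.227   0.5823 -0.0466] j7 -88.13798507226213 tau7 -0.19393153488636017 op 0.022346101734757786
```

>>> arm_command --pt "0 0 -0.002 0 0 -3 0" --pt "0 0 0 0 0 0 0"

```text
time_s: 16.75
position: [0.492, 0.1314, 0.1173]
tool_rot: [[-0.865, -0.0, 0.501], [-0.501, -0.0, -0.865], [0.0, -1.0, 0.0]]
contact_force: [-2.7, -1.7, 5.7]
opening: 0.022
```

```bash
python3 st.py
```

```text
16.75 [0.492  0.1314 0.1173] yaw -59.92 down [-0.0001 -0.0005] F [-2.6871 -1.6646  5.7472] M [-0.2031  0.5596 -0.0642] j7 -90.91705194099463 tau7 -0.16283200588077307 op 0.021974236092522807
```

>>> arm_command --pt "0 0 -0.002 0 0 -3 0" --pt "0 0 0 0 0 0 0" --pt "0 0 0 0 0 0 0"

```text
time_s: 17.0
position: [0.492, 0.1314, 0.1173]
tool_rot: [[-0.889, 0.0, 0.458], [-0.458, -0.001, -0.889], [0.0, -1.0, 0.001]]
contact_force: [-3.9, -0.9, 6.2]
opening: 0.022
```

```bash
python3 st.py
```

```text
17.0 [0.492  0.1314 0.1173] yaw -62.72 down [ 0.0002 -0.0009] F [-3.9289 -0.8529  6.2385] M [-0.2258  0.5529  0.3089] j7 -93.57061905461366 tau7 -0.3000140469521284 op 0.021973203317581416
```

>>> arm_command --pt "0 0 -0.002 0 0 -3 0" --pt "0 0 0 0 0 0 0" --pt "0 0 0 0 0 0 0"

```text
time_s: 17.25
position: [0.4923, 0.1315, 0.1172]
tool_rot: [[-0.911, 0.001, 0.411], [-0.411, -0.001, -0.911], [-0.001, -1.0, 0.001]]
contact_force: [-1.3, -0.4, 5.6]
opening: 0.0224
```

```bash
python3 st.py
```

```text
17.25 [0.4923 0.1315 0.1172] yaw -65.71 down [ 0.0008 -0.0006] F [-1.3054 -0.3696  5.5581] M [-0.3239  0.3567  0.5722] j7 -96.37224479832759 tau7 -0.6030105985701084 op 0.022386895904969412
```

>>> arm_command --pt "0 0 -0.002 0 0 -3 0" --pt "0 0 0 0 0 0 0" --pt "0 0 0 0 0 0 0"

```text
time_s: 17.5
position: [0.4931, 0.1318, 0.1173]
tool_rot: [[-0.933, 0.002, 0.36], [-0.36, 0.001, -0.933], [-0.002, -1.0, -0.0]]
contact_force: [0.2, -0.4, 3.0]
opening: 0.0219
```

```bash
python3 st.py
```

```text
17.5 [0.4931 0.1318 0.1173] yaw -68.87 down [0.0023 0.0009] F [ 0.2233 -0.4265  2.9839] M [-0.0854 -0.1682  0.2593] j7 -99.27182802692667 tau7 -0.3186723031103611 op 0.02189985353579857
```

>>> arm_command --pt "0 0 -0.002 0 0 -3 0" --pt "0 0 0 0 0 0 0" --pt "0 0 0 0 0 0 0"

```text
time_s: 17.75
position: [0.493, 0.1317, 0.1173]
tool_rot: [[-0.95, 0.002, 0.312], [-0.312, 0.001, -0.95], [-0.002, -1.0, 0.0]]
contact_force: [2.5, -1.4, 2.0]
opening: 0.0218
```

```bash
python3 st.py
```

```text
17.75 [0.493  0.1317 0.1173] yaw -71.84 down [0.0022 0.0005] F [ 2.4775 -1.3622  1.9878] M [-0.1423 -0.3932  0.4725] j7 -102.05891694875343 tau7 -0.5233569256961346 op 0.021784124123004102
```

The torque rose from yaw of about -61° and then the pads slipped against the hard stop, so the nut is bottomed. To clear the wind-up I'll open, regrip with the nut at zero, then back off exactly 90°. I'll also take a wrist picture of the line at zero.

>>> arm_command --pt "0 0 0 0 0 0 60" --pt "0 0 0 0 0 0 60" --pt "0 0 0 0 0 0 60" --pt "0 0 0 0 0 0 60" --pt "0 0 0 0 0 0 60" --pt "0 0 0 0 0 0 60"

```text
time_s: 18.25
position: [0.4917, 0.1315, 0.1167]
tool_rot: [[-0.951, -0.001, 0.309], [-0.309, 0.0, -0.951], [0.001, -1.0, -0.0]]
contact_force: [-0.0, 1.0, 0.1]
opening: 0.0512
```

```bash
python3 st.py; python3 -c "
from h import *
import pickle
s=observe();c=read_camera('wrist');pickle.dump((s,c),open('w8.pkl','wb'))"
```

```text
18.25 [0.4917 0.1315 0.1167] yaw -72.01 down [-0.0007  0.    ] F [-0.033   0.9692  0.0672] M [ 0.0061 -0.0216  0.0455] j7 -102.2007759379722 tau7 -8.275557092929375e-05 op 0.05120278505383241
```

>>> arm_command --pt "0 0 0 0 0 0 0" --pt "0 0 0 0 0 0 0" --pt "0 0 0 0 0 0 0" --pt "0 0 0 0 0 0 0" --pt "0 0 0 0 0 0 0" --pt "0 0 0 0 0 0 0" --pt "0 0 0 0 0 0 0" --pt "0 0 0 0 0 0 0"

```text
time_s: 18.97
position: [0.4921, 0.1314, 0.1171]
tool_rot: [[-0.951, 0.0, 0.309], [-0.309, -0.0, -0.951], [0.0, -1.0, 0.0]]
contact_force: [-0.5, -0.8, 3.1]
opening: 0.0221
```

```bash
python3 st.py
```

```text
18.9667 [0.4921 0.1314 0.1171] yaw -72.01 down [ 0.0001 -0.0003] F [-0.4631 -0.8489  3.0575] M [-0.2202  0.2366 -0.0377] j7 -102.20329909898504 tau7 -0.010043976071756333 op 0.022053225411956583
```

>>> arm_command --pt "0 0 0 0 0 -2 0" --pt "0 0 0 0 0 0 0" --pt "0 0 0 0 0 0 0"

```text
time_s: 19.22
position: [0.4921, 0.1314, 0.1171]
tool_rot: [[-0.961, 0.0, 0.278], [-0.278, -0.001, -0.961], [-0.0, -1.0, 0.001]]
contact_force: [-1.4, -1.0, 4.0]
opening: 0.0221
```

```bash
python3 st.py
```

```text
19.2167 [0.4921 0.1314 0.1171] yaw -73.85 down [ 0.0004 -0.0008] F [-1.4207 -0.9583  3.9598] M [-0.3338  0.1845  0.4311] j7 -103.97674256758023 tau7 -0.5165372975170612 op 0.022058295727496454
```

>>> arm_command --pt "0 0 0 0 0 2 0" --pt "0 0 0 0 0 0 0" --pt "0 0 0 0 0 0 0"

```text
time_s: 19.47
position: [0.4921, 0.1314, 0.1171]
tool_rot: [[-0.952, -0.0, 0.308], [-0.308, 0.0, -0.952], [0.0, -1.0, -0.0]]
contact_force: [-1.9, -0.9, 5.0]
opening: 0.0221
```

```bash
python3 st.py
```

```text
19.4667 [0.4921 0.1314 0.1171] yaw -72.08 down [-0.0001  0.0001] F [-1.8876 -0.93    4.9561] M [-0.3055  0.2749  0.0174] j7 -102.25017042738897 tau7 -0.01414101803675294 op 0.022060539752406454
```

Bottomed is confirmed: 0.43 N m after 2°, returning to zero torque. Now I back off 90° anticlockwise, raising 0.5 mm as the nut climbs.

>>> arm_command --pt "0 0 0.003 0 0 3 0" --pt "0 0 0.004 0 0 6 0" --pt "0 0 0.004 0 0 6 0" --pt "0 0 0.004 0 0 6 0" --pt "0 0 0.004 0 0 6 0" --pt "0 0 0.004 0 0 6 0" --pt "0 0 0.004 0 0 6 0" --pt "0 0 0.004 0 0 6 0"

```text
time_s: 20.13
position: [0.4919, 0.1317, 0.1174]
tool_rot: [[-0.451, -0.0, 0.893], [-0.893, 0.0, -0.451], [-0.0, -1.0, -0.001]]
contact_force: [-2.0, -1.0, 3.9]
opening: 0.022
```

>>> arm_command --pt "0 0 0.004 0 0 6 0" --pt "0 0 0.004 0 0 6 0" --pt "0 0 0.004 0 0 6 0" --pt "0 0 0.004 0 0 6 0" --pt "0 0 0.003 0 0 6 0" --pt "0 0 0.003 0 0 6 0" --pt "0 0 0.003 0 0 6 0" --pt "0 0 0 0 0 3.5 0" --pt "0 0 0 0 0 0 0" --pt "0 0 0 0 0 0 0"

```text
time_s: 20.97
position: [0.4916, 0.1317, 0.1176]
tool_rot: [[0.316, -0.001, 0.949], [-0.949, 0.0, 0.316], [-0.001, -1.0, -0.001]]
contact_force: [-3.0, -0.9, 5.2]
opening: 0.022
```

```bash
python3 st.py; python3 - <<'E'
from h import *
import pickle
np.set_printoptions(precision=3,suppress=True)
s=observe();c=read_camera('wrist');pickle.dump((s,c),open('w9.pkl','wb'))
def top(s,c,ax=(.492,.1305),z=.143,w=.03,n=400):
    # rectified overhead view at z, world x up, y left
    K=c["camera_matrix"];T=np.eye(4);T[:3,:3]=s["tool_rot"];T[:3,3]=s["position"];T=np.linalg.inv(T@c["T_tool_cam"])
    g=np.linspace(w,-w,n);X,Y=np.meshgrid(ax[0]+g,ax[1]+g,indexing='ij')
    P=np.stack([X,Y,np.full_like(X,z)],-1)@T[:3,:3].T+T[:3,3]
    r=np.hypot(P[...,0],P[...,1]);k=K[0,0]*np.arctan2(r,P[...,2])/r
    return cv2.remap(c["img"],(P[...,0]*k+K[0,2]).astype('f4'),(P[...,1]*k+K[1,2]).astype('f4'),cv2.INTER_CUBIC)
L=[top(*pickle.load(open(f,"rb"))) for f in("w8.pkl","w9.pkl")]
save("fin",np.vstack([np.hstack(L)[80:380],np.hstack([cv2.resize(c["img"],(400,300)),cv2.resize(read_camera("scene")["img"][150:300,142:342],(400,300))])]))
E
```

```text
20.9667 [0.4916 0.1317 0.1176] yaw 18.44 down [-0.0012  0.0002] F [-2.9762 -0.9128  5.1847] M [-0.2215  0.4629  0.0649] j7 -18.855863225243898 tau7 -0.02730659209191799 op 0.022045220172709185
```

View pics/fin.png

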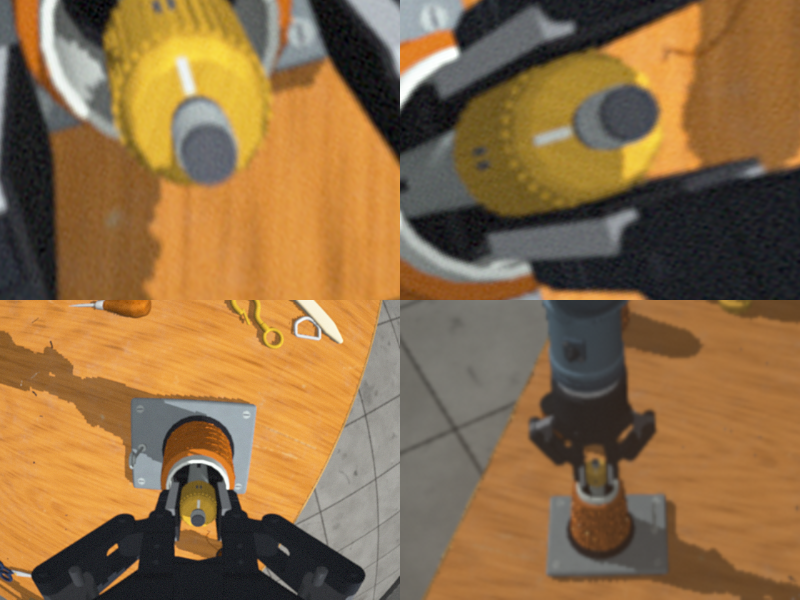

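```bash
python3 -c "
from h import *
print(job_done())"
```

```text
the job is handed in; nothing more can be done
None
```

The cone of thread is seated on the stand and the nut is backed off a quarter turn. The gripper is still holding the nut, and I handed the job in at about 21 s of the 72 s allowed.

- **Cone:** I took the lookalike nearest the base and lowered it over the nut. It met the flange about 20 mm above its pick-up height with a light 6 N contact. Before I let go of it the cone was supported on the flange, and afterwards it stood upright with the flange evenly visible around it.
- **Nut down to the stop:** It took about 130° clockwise. My first guess at which way joint 7 would turn was wrong, so I had to regrip part-way. The pads slipped a little at the stop. I let go, regripped with no load, and a 2° test gave 0.43 N m that returned to zero, which confirms it was bottomed.
- **Back-off:** The tool turned 90.5° anticlockwise. The white line read about 16° in the picture with the nut bottomed and about 106° at the end, which is a quarter turn. I could read the line only to a few degrees.
- **Where checks disagreed:** My first reading of the line put the nut about 142° short of the bottom, against the roughly 130° I actually turned. That first reading was coarse, so I relied on the torque and the later pictures.
- **Other things on the bench:** I touched nothing else knowingly, but made no separate final check of each item.

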